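# Hang the headstock template and tug-test it

## Robot

A 6-joint arm with a two-finger parallel gripper is mounted at the origin on a cart in front of the work surface, level with it; the furniture and walls round the work are solid. World frame = base frame: x ahead of the robot, y to its left, z up, the work surface at z = 0. Lengths are in m, angles in rad, forces in N, time in s.
With the tool pointing down it reaches from about 0.3 to 0.775 m from the base axis. Payload 14.6 kg.
Tool frame: the origin (TCP) lies midway between the tips of the shut fingers; the grasp point (between the pads) lies 19 mm behind it; z points along the fingers, y is the line along which they close (so a half turn about z gives the same grasp; the last joint's range is limited). The gripper opens to 85 mm and grips with 20 to 120 N. Pads are 22 mm wide; open, the fingers measure 114 mm over their backs; the gripper's body (76 mm by 85 mm) begins 54 mm behind the grasp point. The pads swing forward as they close: fully open they stand 13 mm farther back than shut.
Start: joints at [1.04, 0.3, 1.521, -0, 1.321, -0.067], TCP at [0.246, 0.492, 0.231] pointing down, gripper open.
Joint ranges: [-3.03, 3.03], [-0.79, 2.21], [0.23, 2.52], [-1.04, 4.18], [0, 3.07], [-2.55, 2.55]. Speed limits (rad/s): [2.22, 2.22, 2.57, 3.14, 3.14, 3.14].

## Interface

Orientations are given as a unit quaternion [w, x, y, z].
In Python, from workcell import * gives the robot as it stands.
- The arm moves only by the shell command python3 -m creep 'ROWS' [FORCE]. ROWS is JSON, one flat list of numbers, 5 for each row, row after row: the closure, from 0 (fully open) to 1 (shut), then the shift along the tool's x, y, z in cm, then the turn about the tool's z in degrees. A call has 1 to 12 rows; each row shifts and turns the commanded pose from where the row before left it, along the tool's axes as they then stand; what a row does not reach is not made up. A row lasts 1/12 s, in which the tool goes at most 41.7 mm and 7.16 degrees, less where a joint would pass 70% of its speed; a pose out of reach is approached as far as the arm can. A call is refused whole if a number of a shift passes 4.17 or a number of a turn 7.16, either way. A call with a gripper value outside its range is refused whole. The fingers move at their own pace and stop on an object; FORCE is the grip in N (left out, the last holds). Time passes only in rows, so rows that do not move let the fingers close. It gives the time, the measured TCP pose, the force, the opening and the grip force at its end, in the units of the state.
- read_state(): the state, without advancing time (a new reading comes with each control period).
- camera(name): name is "scene" or "top" or "wrist"; returns a dict with "img" (400x640x3 uint8, red, green, blue), "range_z" (400x640 float32, m along the optical axis (not along the pixel's ray), 0 where there is no reading), "camera_matrix" (3x3 intrinsics, pixels), "R" (3x3) and "t" (3): a world point X has camera coordinates R X + t; the wrist camera has in their place "T_tool_cam" (4x4, takes a point from camera to tool coordinates, whose origin is the TCP and whose axes are the flange's). Camera axes: x right, y down, z forward; pixel columns grow to the right and rows downward; lengths in m; the calibration is good to about 2 mm. A picture is of the moment at which its call begins: read the wrist's pose just before it.
- sign_off(): hands the job in; it is judged then, once.
The state is a dict: "time_s": time; "qpos": joint angles; "joint_velocities": joint speeds; "joint_torque": joint torques, N m; "eef_pos": TCP position; "ee_rot": TCP orientation; "wrist_force": force on the tool from outside, world axes, zero at the start; "ft_torque": the same for the moment, N m; "finger_gap": opening from 0.0 (shut) to 1.0 (fully open); "grip_force": force on a finger pad.
Only numpy, scipy, OpenCV 4.12 (cv2) and the standard library are available. Lean on these libraries where they do the work, as an engineer would, in place of code of your own. Each camera call takes 0.05 s, during which the arm holds its last target. There are 200 camera calls.

## Task

Take the tall headstock template out of the slotted rack and hang it by its notched eye on the sprung hook of the stand, between the hook's upturned tip and its collar. Before letting go, tug it straight down gently, with about a kilogram's pull (10 N) for half a second and never more than one and a half kilograms (15 N), to be sure that it is held; then ease off, let go and leave it hanging still. Leave the short template in the rack and the other things on the bench where they are.

Things in the scene. Friction and masses are not known exactly. Their poses are not given: they have to be found in the camera images.
- template: Tall plywood template, loose, 105 to 210 g, upright in one of the rack's two slots (which one varies). 10 mm thick (x), 185 tall (z, up); origin: centre of its underside. Lower part 90 mm wide (y) up to 54 mm height; above it a window 40 mm wide between two 12 mm rails, from 54 to 110 mm height, with the eye in its upper edge; from 120 to 185 mm a solid tab 60 mm wide.
- eye (a point): Floor of the eye, a notch in the middle of the window's upper edge, 25 mm wide at its mouth (110 mm above the template's underside), narrowing to 13 mm at its floor (120 mm). This point is in the middle of that floor, of thickness and width; the floor looks down and rests on the hook's bar when hung. Axes as the template's.
- tab (a point): Grip point in the template's top tab, 13 mm below its top edge and 52 mm above the eye's floor. Grip here from above across the 10 mm thickness (template's x), fingertips at most 35 mm below the top edge so that they stay clear of the hook.
- short_template: Short plywood template, 10 x 80 x 80 mm, without an eye, upright in the rack's other slot: leave it there. Origin at the centre of its underside, x across its thickness.
- slot_rack: Fixed wooden rack, 130 (x) x 120 (y) x 40 mm high, origin at the centre of its underside. Two slots along its y, 13 mm wide and 30 mm deep (floor at 10 mm height), centred 40 mm either side of its origin along its x. The templates lift straight up out of it.
- stand: Fixed hook stand; origin on the bench plumb below the middle of the hook's saddle; x points back to the post, z up. Post 20 mm square, 254 mm high, at x = +118 mm, on a base 110 x 110 x 12 mm centred at x = +115 mm. A block clamped on the post carries the level steel hook, which points to -x.
- hook_tip (a point): Upturned tip of the hook, 26 mm from the saddle's middle towards -x, 8 mm thick; it ends 14 mm above the top of the bar. The bar is round, 8 mm in diameter, along the stand's x. A collar 20 mm in diameter sits on it, its near face at x = +20 mm. Between tip and collar is the saddle, about 40 mm long. The point is fixed to the stand at hook_mid's height; axes as the stand's.
- hook_mid (a point): Point fixed to the stand, plumb over its origin, 176 mm above the bench. The unloaded bar's top is anywhere from 10 mm below to 10 mm above it (clamped anew each time, not measured: find it by feel or sight). The hook is sprung: after the first 1 N it gives straight down 1 mm for each 3 N, up to 10 mm, and springs back. Axes as the stand's.
- rosewood_caul: Loose dark notched clamping caul, 18 x 90 x 25 mm, lying on the bench between rack and stand: leave it. Origin at the centre of its underside.
- maple_caul: Loose small maple caul, 18 x 74 x 14 mm, lying on the bench: leave it. Origin at the centre of its underside.
- tape_roll: Loose roll of masking tape, 50 mm in diameter, 19 mm high, lying on the bench: leave it. Origin at the centre of its underside.
Not all that is in view belongs to the job. What is meant by the template is not turquoise, and is the smaller of those in its own colour.

How it is judged:
By the outcome, as a careful person would: the job done as asked, in the order asked, and still so for the second after the job is handed in, with the robot touching nothing.
It also fails if it takes over 64 s, if anything falls off the work surface, if the arm or the gripper's body presses on something with over 40 N, if the wrist force passes 120 N, or if a joint passes its speed limit or range.

## Working session

There is one attempt and no reset: what is moved stays moved. The work goes in short steps, Python scripts to look and compute and a shell command to move; the robot and the scene stay as the last step left them, time stands still between calls to the robot, and variables do not carry over. Pictures are saved under pics/ and viewed, at most 10 in all, crops included, and the job is handed in when it is done.

```bash
mkdir -p pics; ls; python3 - <<'E'
from workcell import *
import cv2,pickle
s=read_state();print({k:s[k] for k in('time_s','eef_pos','ee_rot','wrist_force','finger_gap')})
for n in('scene','top'):
    c=camera(n);pickle.dump(c,open(n+'.pkl','wb'));cv2.imwrite(f'pics/{n}1.png',c['img'][:,:,::-1]);print(c['R'],c['t'],c['camera_matrix'])
E
```

```text
pics
{'time_s': 0.0, 'eef_pos': array([0.24591934, 0.49168572, 0.23069357]), 'ee_rot': array([-1.85046804e-04,  2.29841438e-01,  9.73227897e-01, -5.82883339e-04]), 'wrist_force': array([ 0.55922431, -1.16190299, -0.38208326]), 'finger_gap': 0.9974873703532344}
[[ 0.71095402 -0.70316684 -0.01003854]
 [-0.45648135 -0.45058391 -0.767202  ]
 [ 0.53494781  0.55002775 -0.641327  ]] [-0.37623838  0.39888673  0.72564713] [[417.28939218   0.         312.95119429]
 [  0.         417.28939218 197.94922382]
 [  0.           0.           1.        ]]
[[ 0.00539257 -0.99998045 -0.0031646 ]
 [-0.99530206 -0.00506137 -0.09668605]
 [ 0.09666815  0.00367112 -0.9953099 ]] [0.06721683 0.57806479 1.1177215 ] [[433.40876792   0.         327.91604898]
 [  0.         433.40876792 200.22260948]
 [  0.           0.           1.        ]]
```

View pics/scene1.png

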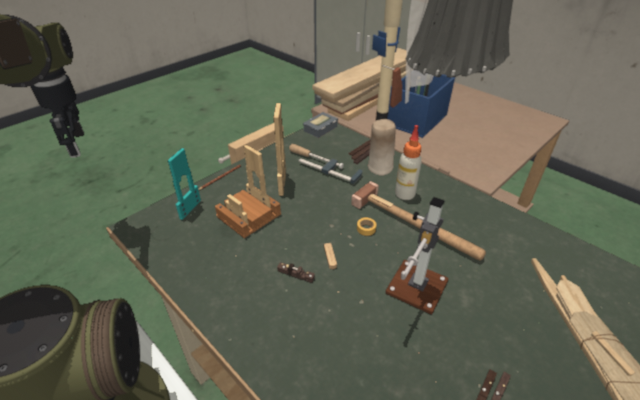

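View pics/top1.png

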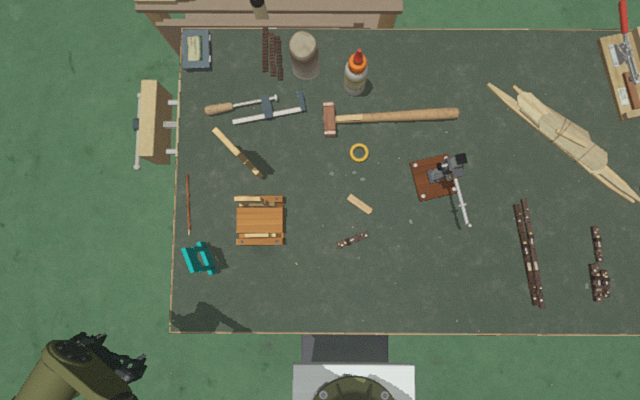

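The scene shows a turquoise decoy at (185,185) and a bigger plywood template at (280,150). The rack at (248,212) holds the tall template in its far slot, at (256,170). The stand is at (425,260), and in the top view its hook runs from (458,175) to a tip at (468,225). Next I'll measure positions from depth.

```bash
cat > h.py <<'E'
import numpy as np
def cloud(c):
    d=c['range_z'];v,u=np.indices(d.shape);K=c['camera_matrix']
    P=np.stack([(u-K[0,2])/K[0,0]*d,(v-K[1,2])/K[1,1]*d,d],-1)
    W=(P-c['t'])@c['R'] if 'R' in c else P
    W[d==0]=np.nan
    return W
E
python3 - <<'E'
import pickle,cv2,numpy as np
from h import *
np.set_printoptions(precision=4,suppress=True)
T=pickle.load(open('top.pkl','rb'));S=pickle.load(open('scene.pkl','rb'))
W=cloud(T);V=cloud(S)
def reg(W,u0,u1,v0,v1,z0,z1):
    p=W[v0:v1,u0:u1].reshape(-1,3);return p[(p[:,2]>z0)&(p[:,2]<z1)]
def box(n,p):
    if len(p)<5: print(n,len(p));return
    r=cv2.minAreaRect((p[:,:2]*1000).astype(np.float32))
    print(n,len(p),'rect mm',np.round(r[0],1),np.round(r[1],1),round(r[2],1),'z',np.percentile(p[:,2],[2,50,98]))
rk=(225,295,188,255)
box('rack',reg(W,*rk,.03,.05))
box('tops 60-120',reg(W,*rk,.06,.12)); box('tops>.15',reg(W,*rk,.15,.23))
box('scene rack',reg(V,210,290,140,240,.033,.045));p=reg(V,240,275,140,200,.13,.23);box('scene tall',p)
box('bigger',reg(W,205,265,120,180,.05,.4))
box('base',reg(W,405,480,145,205,.006,.02)); box('post',reg(W,405,480,145,205,.24,.27))
for nm,p in(('hook top',reg(W,440,480,165,232,.13,.22)),('hook scene',reg(V,398,430,245,282,.13,.22))):
    box(nm,p)
    o=p[np.argsort(p[:,0])]
    print(o[::max(1,len(o)//45)])
E
```

```text
rack 1665 rect mm [524.7 250.6] [128.  120.4] 1.2 z [0.0342 0.0396 0.0442]
tops 60-120 201 rect mm [523.  251.2] [87.4 87.4] 4.2 z [0.0602 0.083  0.1101]
tops>.15 167 rect mm [563.8 253.9] [ 9.6 59.7] 1.0 z [0.158  0.1933 0.1974]
scene rack 1055 rect mm [591.3 250.9] [262.4 123.3] 2.0 z [0.0341 0.0398 0.0435]
scene tall 391 rect mm [565.1 251.9] [13.1 64.3] 1.2 z [0.1321 0.1682 0.196 ]
bigger 374 rect mm [677.4 286.5] [99.7 13.3] 44.0 z [0.0662 0.2416 0.2464]
base 1218 rect mm [ 649.6 -239.6] [110.  178.4] 13.1 z [0.0069 0.0115 0.0184]
post 122 rect mm [ 646.9 -213.7] [22.8 22.8] 11.6 z [0.2418 0.253  0.2567]
hook top 477 rect mm [ 581.3 -233.7] [153.   48.5] 25.8 z [0.1497 0.1825 0.2089]
[[ 0.5031 -0.2477  0.1855]
 [ 0.5076 -0.2429  0.1868]
 [ 0.5124 -0.2474  0.18  ]
 [ 0.5193 -0.2408  0.1798]
 [ 0.5239 -0.2392  0.1779]
 [ 0.5307 -0.241   0.1799]
 [ 0.5372 -0.2399  0.1841]
 [ 0.5421 -0.2415  0.1793]
 [ 0.5488 -0.2343  0.1812]
 [ 0.5531 -0.2398  0.1858]
 [ 0.5553 -0.242   0.1862]
 [ 0.5608 -0.2316  0.1757]
 [ 0.5674 -0.2329  0.1795]
 [ 0.5741 -0.2302  0.1814]
 [ 0.579  -0.2289  0.178
[... 1520 characters left out ...]
 0.5536 -0.2388  0.1834]
 [ 0.554  -0.2429  0.1836]
 [ 0.5545 -0.2312  0.185 ]
 [ 0.5549 -0.2421  0.1849]
 [ 0.5556 -0.2458  0.1735]
 [ 0.5569 -0.2443  0.1769]
 [ 0.5582 -0.2476  0.1784]
 [ 0.5641 -0.2363  0.1815]
 [ 0.5683 -0.2314  0.1799]
 [ 0.5709 -0.2384  0.1805]
 [ 0.5751 -0.2327  0.184 ]
 [ 0.5791 -0.2352  0.18  ]
 [ 0.5818 -0.2286  0.1813]
 [ 0.5859 -0.2326  0.1811]
 [ 0.589  -0.2262  0.1795]
 [ 0.593  -0.2323  0.1811]
 [ 0.5961 -0.2323  0.1816]
 [ 0.6176 -0.2241  0.1478]
 [ 0.6188 -0.2257  0.1481]
 [ 0.6195 -0.2336  0.1536]
 [ 0.6201 -0.2318  0.1488]
 [ 0.6213 -0.2256  0.152 ]
 [ 0.6235 -0.2292  0.1501]
 [ 0.6256 -0.2298  0.1519]
 [ 0.6299 -0.2269  0.1524]
 [ 0.633  -0.2296  0.152 ]]
```

```bash
python3 -m creep '[0.5,0,0,-0.8,6.92, 0.5,0,0,-0.8,6.92, 0.5,0,0,-0.8,6.92, 0.5,0,0,-0.8,6.92, 0.5,0,0,-0.8,6.92, 0.5,0,0,-0.8,6.92, 0.5,0,0,-0.8,6.92, 0.5,0,0,-0.8,6.92, 0.5,0,0,-0.8,6.92, 0.5,0,0,0,0, 0.5,0,0,0,0]' 40
cat > st.py <<'E'
from workcell import *
import numpy as np,sys
from scipy.spatial.transform import Rotation as R
def rel(target=None,yaw=None):
    s=read_state();q=s['ee_rot'];M=R.from_quat([q[1],q[2],q[3],q[0]]).as_matrix()
    y=np.degrees(np.arctan2(M[1,1],M[0,1]))
    print('t',round(s['time_s'],2),'p',np.round(s['eef_pos'],4),'yaw_y',round(y,2),'tilt z',np.round(M[:,2],3),'F',np.round(s['wrist_force'],2),'gap',round(s['finger_gap'],3),'grip',round(s['grip_force'],1),'q',np.round(s['qpos'],2))
    if target is not None: print('shift cm',np.round(M.T@(np.array(target)-s['eef_pos'])*100,2))
    if yaw is not None: print('turn',round(-(yaw-y),2))
if __name__=='__main__':
    a=[float(x) for x in sys.argv[1:]];rel(a[:3] or None,a[3] if len(a)>3 else None)
E
python3 st.py .564 .2535 .245 1.1
python3 - <<'E'
import pickle,cv2,numpy as np
from h import *
for n,(u0,u1,v0,v1) in(('top',(440,480,165,232)),('scene',(398,430,240,285))):
    W=cloud(pickle.load(open(n+'.pkl','rb')));p=W[v0:v1,u0:u1].reshape(-1,3)
    b=p[(p[:,2]>.165)&(p[:,2]<.2)&(p[:,0]>.515)&(p[:,0]<.545)]
    vx,vy,x,y=cv2.fitLine((b[:,:2]*1000).astype(np.float32),cv2.DIST_HUBER,0,.01,.01).ravel()
    print(n,'bar dir',np.degrees(np.arctan(vy/vx)),'at x=.532 y=',y+(532-x)*vy/vx,'z',np.percentile(b[:,2],[10,50,80,90]))
    t=p[(p[:,2]>.184)&(p[:,0]<.513)];print('tip',t.mean(0),len(t),t.min(0),t.max(0))
W=cloud(pickle.load(open('top.pkl','rb')));T=W[140:210,400:485].reshape(-1,3)
img=pickle.load(open('top.pkl','rb'))['img'][140:210,400:485].reshape(-1,3).astype(int)
m=(T[:,2]>.005)&(T[:,2]<.02)&(img[:,0]>img[:,1]+20)
r=cv2.minAreaRect((T[m][:,:2]*1000).astype(np.float32));print('base red',r)
W=W[225:285,170:225].reshape(-1,3);W=W[W[:,2]>.03];print('turq',W.min(0),W.max(0))
E
```

```text
time_s: 1.02
eef_pos: [0.246, 0.4919, 0.303]
ee_rot: [-0.0, 0.699, 0.715, 0.0]
wrist_force: [-0.5, -0.5, 0.5]
finger_gap: 0.496
grip_force: 0.0
t 1.02 p [0.246  0.4919 0.303 ] yaw_y 1.37 tilt z [-0.  0. -1.] F [-0.49 -0.49  0.52] gap 0.496 grip 0.0 q [1.04 0.26 1.41 0.   1.47 1.02]
shift cm [-24.59  31.22   5.8 ]
turn 0.27
top bar dir 14.486159 at x=.532 y= -240.23364 z [0.17830784 0.18057199 0.18225807 0.18271601]
tip [ 0.50699509 -0.24633564  0.19094582] 15 [ 0.50314881 -0.24960515  0.18498365] [ 0.50983371 -0.2428615   0.19584569]
scene bar dir 20.587868 at x=.532 y= -244.72281 z [0.17853033 0.18102061 0.18227861 0.1827149 ]
tip [ 0.50694838 -0.2503729   0.1917911 ] 26 [ 0.50441507 -0.25306108  0.18567493] [ 0.51046644 -0.24643278  0.19649257]
base red ((643.4725341796875, -213.1394500732422), (109.59062957763672, 106.60877990722656), 12.161643981933594)
turq [0.3827019  0.3655837  0.03061746] [0.46598917 0.40808554 0.18969828]
```

```bash
python3 -m creep '[0.5,-2.236,2.838,0,0.27, 0.5,-2.236,2.838,0,0, 0.5,-2.236,2.838,0,0, 0.5,-2.236,2.838,0,0, 0.5,-2.236,2.838,0,0, 0.5,-2.236,2.838,0,0, 0.5,-2.236,2.838,0,0, 0.5,-2.236,2.838,0,0, 0.5,-2.236,2.838,0,0, 0.5,-2.236,2.838,0,0, 0.5,-2.236,2.838,0,0, 0.5,0,0,0,0]'
python3 -m creep '[0.5,0,0,1,0, 0.5,0,0,2,0, 0.5,0,0,2,0, 0.5,0,0,0.8,0, 0.5,0,0,0,0]'
python3 st.py .564 .2535 .164 1.1
python3 - <<'E'
from workcell import *
import cv2
c=camera('wrist');cv2.imwrite('pics/w1.png',c['img'][:,:,::-1])
E
```

```text
time_s: 2.02
eef_pos: [0.5655, 0.2467, 0.3012]
ee_rot: [-0.0, 0.702, 0.713, -0.001]
wrist_force: [0.8, -0.7, 0.2]
finger_gap: 0.496
grip_force: 0.0
time_s: 2.43
eef_pos: [0.5607, 0.2513, 0.2426]
ee_rot: [-0.001, 0.701, 0.713, -0.002]
wrist_force: [-0.5, 0.1, -0.7]
finger_gap: 0.5
grip_force: 0.0
t 2.43 p [0.5607 0.2513 0.2426] yaw_y 1.04 tilt z [-0.004 -0.001 -1.   ] F [-0.46  0.09 -0.72] gap 0.5 grip 0.0 q [0.36 0.44 1.3  0.   1.4  0.34]
shift cm [0.22 0.37 7.86]
turn -0.06
```

View pics/w1.png

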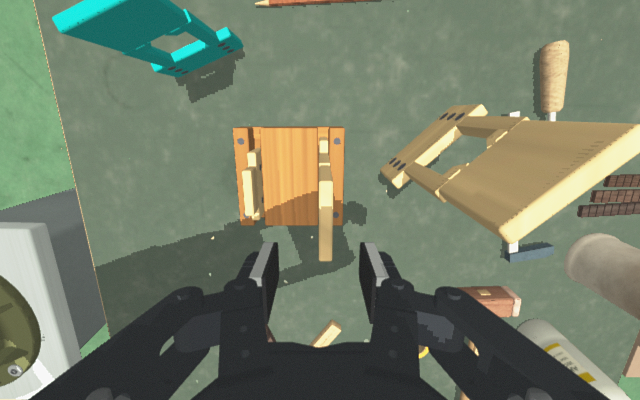

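The wrist view shows the tall template's tab at (326,220), lined up between the pads at (265,270) and (373,270). The decoy is clear on the right. I'll refine the tab position from wrist depth.

```bash
python3 -m creep '[0.5,0,0,0,0, 0.5,0,0,0,0]'; cat > wr.py <<'E'
from workcell import *
from h import *
import cv2
from scipy.spatial.transform import Rotation as R
def wcloud():
    s=read_state();c=camera('wrist');P=cloud(c);T=c['T_tool_cam'];q=s['ee_rot']
    M=R.from_quat([q[1],q[2],q[3],q[0]]).as_matrix()
    t=P@T[:3,:3].T+T[:3,3]
    return c,t,t@M.T+s['eef_pos']
E
python3 - <<'E'
from wr import *
c,t,W=wcloud()
p=W[100:270,305:345].reshape(-1,3);p=p[(p[:,2]>.18)&(p[:,2]<.21)]
print(len(p),np.percentile(p[:,2],[5,50,95]),cv2.minAreaRect((p[:,:2]*1000).astype(np.float32)))
E
python3 st.py .564 .2535 .164 1.1
```

```text
time_s: 2.65
eef_pos: [0.5622, 0.2513, 0.2466]
ee_rot: [0.0, 0.701, 0.713, 0.001]
wrist_force: [0.0, -0.3, 0.1]
finger_gap: 0.502
grip_force: 0.0
1163 [0.19290662 0.19513733 0.19628827] ((564.5354614257812, 252.38877868652344), (9.58040714263916, 59.774871826171875), 0.7785105109214783)
t 2.7 p [0.5622 0.2512 0.2465] yaw_y 0.92 tilt z [ 0.002  0.001 -1.   ] F [ 0.18 -1.01 -1.09] gap 0.5 grip 0.0 q [ 0.36  0.44  1.3  -0.    1.4   0.34]
shift cm [0.23 0.17 8.25]
turn -0.18
```

```bash
python3 -m creep '[0.5,0.15,0.22,0.5,0, 0.5,0,0,1.5,0, 0.5,0,0,1.8,0, 0.5,0,0,1.8,0, 0.5,0,0,1.5,0, 0.5,0,0,0.8,0, 0.5,0,0,0.35,0, 0.5,0,0,0,0, 0.5,0,0,0,0]' 40
python3 st.py .5645 .2527 .164 0.9
python3 -m creep '[1,0,0,0,0, 1,0,0,0,0, 1,0,0,0,0, 1,0,0,0,0, 1,0,0,0,0, 1,0,0,0,0]' 50; python3 st.py
```

```text
time_s: 3.45
eef_pos: [0.5646, 0.2525, 0.1636]
ee_rot: [0.0, 0.702, 0.713, 0.001]
wrist_force: [0.3, 0.3, -0.4]
finger_gap: 0.5
grip_force: 0.0
t 3.45 p [0.5646 0.2525 0.1636] yaw_y 0.88 tilt z [ 0.001  0.    -1.   ] F [ 0.34  0.34 -0.39] gap 0.5 grip 0.0 q [ 0.36  0.51  1.39 -0.    1.24  0.35]
shift cm [ 0.02 -0.01 -0.04]
turn -0.02
time_s: 3.95
eef_pos: [0.5645, 0.2525, 0.1636]
ee_rot: [0.0, 0.702, 0.712, 0.001]
wrist_force: [-0.2, 0.1, 5.3]
finger_gap: 0.105
grip_force: 49.7
t 3.95 p [0.5645 0.2525 0.1636] yaw_y 0.88 tilt z [ 0.001  0.001 -1.   ] F [-0.24  0.14  5.32] gap 0.105 grip 49.7 q [0.36 0.51 1.39 0.   1.24 0.35]
```

```bash
python3 -m creep '[1,0,0,-0.3,0, 1,0,0,-0.6,0, 1,0,0,-1,0, 1,0,0,-1.2,0, 1,0,0,-1.4,0, 1,0,0,-1.4,0, 1,0,0,-1.4,0, 1,0,0,-1.4,0, 1,0,0,-1,0, 1,0,0,-0.5,0, 1,0,0,0,0, 1,0,0,0,0]'
python3 st.py .459 -.257 .265 13
```

```text
time_s: 4.95
eef_pos: [0.5641, 0.2524, 0.2645]
ee_rot: [-0.0, 0.702, 0.712, -0.0]
wrist_force: [-0.8, 0.7, -1.4]
finger_gap: 0.105
grip_force: 48.8
t 4.95 p [0.5641 0.2524 0.2645] yaw_y 0.88 tilt z [-0. -0. -1.] F [-0.8   0.72 -1.37] gap 0.105 grip 48.8 q [0.36 0.43 1.26 0.   1.45 0.35]
shift cm [-5.077e+01 -1.129e+01 -4.000e-02]
turn -12.12
```

```bash
python3 -m creep '[1,-1,0,0,0, 1,-2,0,0,0, 1,-2.5,0,0,0, 1,-2.5,0,0,0, 1,-2.5,0,0,0, 1,-2.5,0,0,0, 1,-2.5,0,0,0, 1,-2.5,0,0,0, 1,-2.5,0,0,0, 1,-2.5,-0.5,0,0, 1,-2.5,-1,0,0, 1,-2.5,-1,0,0]' && python3 -m creep '[1,-2.5,-1,0,0, 1,-2.5,-1,0,0, 1,-2.5,-1,0,0, 1,-2.5,-1,0,0, 1,-2.5,-1,0,0, 1,-2.5,-1,0,0, 1,-2.5,-1,0,0, 1,-2.3,-1,0,0, 1,-2,-0.8,0,0, 1,-1,0,0,0, 1,0,0,0,0, 1,0,0,0,0]' && python3 -m creep '[1,0,0,0,-4.04, 1,0,0,0,-4.04, 1,0,0,0,-4.04, 1,0,0,0,0, 1,0,0,0,0]'
python3 st.py .459 -.257 .258 13
python3 - <<'E'
from wr import *
import pickle
s=camera('scene');cv2.imwrite('pics/s2.png',cv2.resize(s['img'][130:330,300:520,::-1],None,fx=3,fy=3))
c,t,W=wcloud();cv2.imwrite('pics/w2.png',c['img'][:,:,::-1]);pickle.dump((c,t,W,s),open('w2.pkl','wb'))
E
```

```text
time_s: 5.95
eef_pos: [0.5426, -0.0297, 0.2638]
ee_rot: [-0.001, 0.702, 0.712, -0.001]
wrist_force: [0.3, -0.4, -1.2]
finger_gap: 0.109
grip_force: 48.7
time_s: 6.95
eef_pos: [0.4589, -0.2572, 0.2643]
ee_rot: [-0.0, 0.702, 0.712, 0.0]
wrist_force: [-0.6, 0.6, -1.0]
finger_gap: 0.109
grip_force: 48.8
time_s: 7.37
eef_pos: [0.4593, -0.2564, 0.2647]
ee_rot: [-0.0, 0.623, 0.782, 0.0]
wrist_force: [-0.5, 0.2, -1.1]
finger_gap: 0.108
grip_force: 48.8
t 7.37 p [ 0.4593 -0.2564  0.2647] yaw_y 12.94 tilt z [-0.  0. -1.] F [-0.54  0.16 -1.14] gap 0.108 grip 48.8 q [-0.58  0.22  1.54  0.    1.38 -0.8 ]
shift cm [-0.05 -0.04  0.67]
turn -0.06
```

View pics/s2.png

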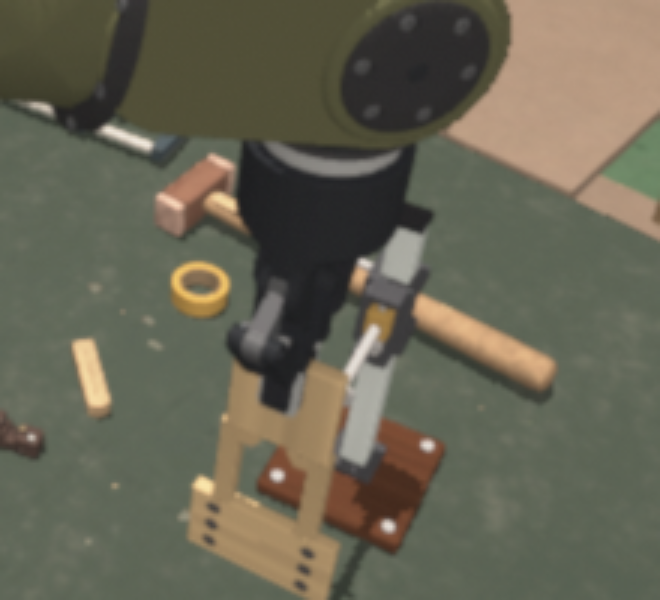

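View pics/w2.png

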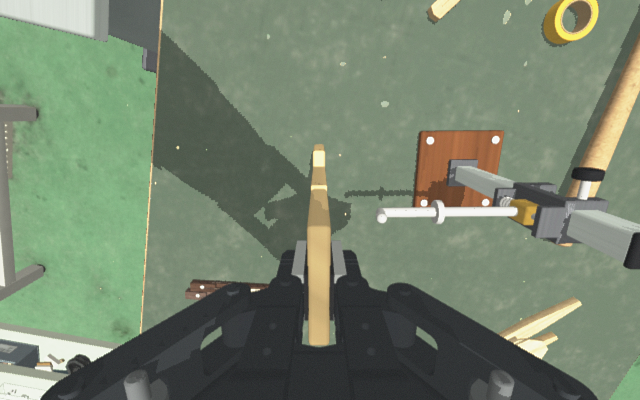

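The scene crop shows the template held upright in front of the hook, with the tip behind its window. In the wrist view the hook bar runs from its tip at (381,215) to the collar at (440,212), roughly parallel to the tool's y. Next I'll measure it in the tool frame.

```bash
python3 - <<'E'
from wr import *
import pickle
np.set_printoptions(precision=4,suppress=True)
c,t,W,s=pickle.load(open('w2.pkl','rb'))
def g(a,u0,u1,v0,v1):
    q=a[v0:v1,u0:u1].reshape(-1,3);w=W[v0:v1,u0:u1].reshape(-1,3);return q[(w[:,2]>.165)&(w[:,2]<.215)]
for n,b in(('tip',(374,388,206,226)),('bar',(392,432,204,222)),('collar',(432,448,198,226))):
    q=g(t,*b);w=g(W,*b);print(n,len(q),'tool med',np.median(q,0),q.min(0),q.max(0),'z pct',np.percentile(w[:,2],[10,50,90]))
q=g(t,392,432,204,222);w=g(W,392,432,204,222)
vx,vy,x,y=cv2.fitLine((q[:,:2]*1000).astype(np.float32),cv2.DIST_HUBER,0,.01,.01).ravel()
print('bar in tool: dx/dy slope deg',np.degrees(np.arctan(vx/vy)),'centre x,y mm',x,y)
# template: all held points
m=(abs(t[...,1])<.009)&(t[...,2]<.17)&(t[...,2]>-.04)
m[:, :290]=0;m[:,345:]=0;m[345:]=0
p=t[m];print(len(p),'x',p[:,0].min(),p[:,0].max())
for z0,z1 in((-.04,-.02),(.09,.125)):
    a=p[(p[:,2]>z0)&(p[:,2]<z1)]
    if len(a):print(z0,len(a),a.min(0),np.median(a,0),a.max(0))
print('tool x=tip etc: world bar',np.median(w,0))
E
```

```text
tip 166 tool med [-0.0021  0.0484  0.0732] [-0.0073  0.0439  0.0672] [0.     0.0557 0.088 ] z pct [0.1802 0.1915 0.1957]
bar 405 tool med [-0.0029  0.0751  0.0831] [-0.0123  0.0587  0.0808] [0.0004 0.0945 0.0942] z pct [0.1792 0.1815 0.1827]
collar 309 tool med [-0.0021  0.0947  0.0813] [-0.0134  0.0906  0.0748] [0.0061 0.1048 0.0922] z pct [0.1786 0.1834 0.1877]
bar in tool: dx/dy slope deg 0.11817342 centre x,y mm -2.92961 74.88797
4991 x -0.030058486232751785 0.04476896036392576
-0.04 3708 [-0.0301 -0.009  -0.04  ] [ 0.0076 -0.0005 -0.0317] [ 0.0302  0.009  -0.02  ]
0.09 248 [ 0.0312 -0.0056  0.0902] [ 0.0388 -0.0011  0.0995] [0.0448 0.0042 0.1244]
tool x=tip etc: world bar [ 0.5331 -0.2429  0.1815]
```

```bash
python3 -m creep '[1,-0.18,0,0.35,0, 1,-0.17,0,0.35,0, 1,0,0.35,0,0, 1,0,0.9,0,0, 1,0,0.9,0,0, 1,0,0.9,0,0, 1,0,0.9,0,0, 1,0,0.9,0,0, 1,0,0.9,0,0, 1,0,0.9,0,0, 1,0,0.45,0,0, 1,0,0.25,0,0]' && python3 -m creep '[1,0,0,0,0, 1,0,0,0,0]'
python3 st.py
python3 - <<'E'
from wr import *
c,t,W=wcloud();s=camera('scene')
a=cv2.resize(s['img'][180:320,340:480,::-1],(400,400));b=c['img'][100:400,160:460,::-1];b=cv2.resize(b,(400,400))
cv2.imwrite('pics/s3.png',np.hstack([a,b]))
E
```

```text
time_s: 8.47
eef_pos: [0.5321, -0.2439, 0.2576]
ee_rot: [-0.0, 0.622, 0.783, -0.0]
wrist_force: [-0.0, 0.3, -1.5]
finger_gap: 0.107
grip_force: 48.8
time_s: 8.63
eef_pos: [0.5313, -0.2442, 0.2577]
ee_rot: [-0.0, 0.623, 0.783, -0.0]
wrist_force: [-0.4, -0.8, -1.7]
finger_gap: 0.105
grip_force: 48.8
t 8.63 p [ 0.5313 -0.2442  0.2577] yaw_y 13.0 tilt z [-0.  0. -1.] F [-0.44 -0.79 -1.68] gap 0.105 grip 48.8 q [-0.49  0.36  1.38 -0.    1.4  -0.72]
```

View pics/s3.png

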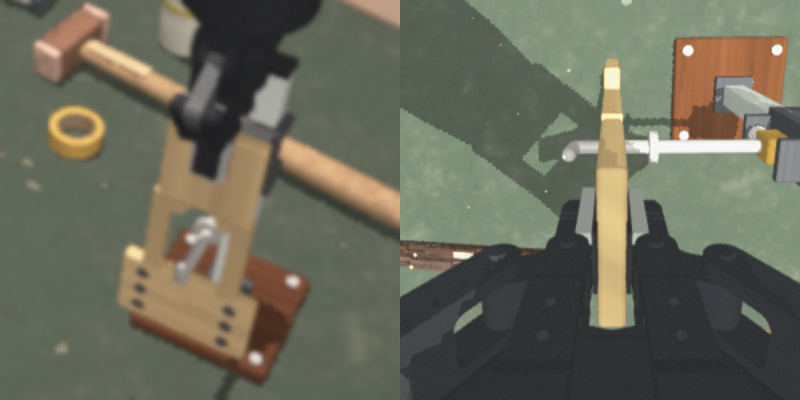

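Threaded: the hook tip shows through the window, and the template sits between the tip (570,152) and the collar (652,147) in the right half. Lowering now.

```bash
python3 -m creep '[1,0,0,0.4,0, 1,0,0,0.6,0, 1,0,0,0.6,0, 1,0,0,0.6,0, 1,0,0,0.6,0, 1,0,0,0.4,0, 1,0,0,0.25,0, 1,0,0,0.1,0, 1,0,0,0,0, 1,0,0,0,0]'; python3 -m creep '[1,0,0,0.1,0, 1,0,0,0.1,0, 1,0,0,0,0]'; python3 -m creep '[1,0,0,0.1,0, 1,0,0,0,0]';python3 st.py
```

```text
time_s: 9.57
eef_pos: [0.5315, -0.2442, 0.2225]
ee_rot: [0.0, 0.623, 0.783, 0.0]
wrist_force: [0.3, -0.3, -0.8]
finger_gap: 0.112
grip_force: 48.8
time_s: 9.82
eef_pos: [0.5314, -0.2441, 0.2202]
ee_rot: [-0.0, 0.623, 0.783, 0.0]
wrist_force: [0.3, -0.1, -0.5]
finger_gap: 0.108
grip_force: 48.8
time_s: 9.98
eef_pos: [0.5314, -0.2441, 0.2191]
ee_rot: [-0.0, 0.623, 0.783, -0.0]
wrist_force: [0.5, -0.4, -1.0]
finger_gap: 0.109
grip_force: 48.8
t 9.98 p [ 0.5314 -0.2441  0.2191] yaw_y 13.0 tilt z [-0.  0. -1.] F [ 0.5  -0.42 -1.  ] gap 0.109 grip 48.8 q [-0.49  0.39  1.43 -0.    1.32 -0.72]
```

Next, down in 1 mm steps to find contact.

```bash
for i in 1; do python3 -m creep '[1,0,0,0.1,0, 1,0,0,0,0]';python3 -m creep '[1,0,0,0.1,0, 1,0,0,0,0]';python3 -m creep '[1,0,0,0.1,0, 1,0,0,0,0]';python3 -m creep '[1,0,0,0.1,0, 1,0,0,0,0]'; done | grep -E 'pos|wrist'
```

```text
eef_pos: [0.5314, -0.2441, 0.2181]
wrist_force: [-0.1, 0.6, -1.5]
eef_pos: [0.5314, -0.2441, 0.2171]
wrist_force: [0.4, -0.3, -1.6]
eef_pos: [0.5314, -0.2441, 0.2161]
wrist_force: [-1.1, 0.3, -2.1]
eef_pos: [0.5315, -0.2441, 0.2153]
wrist_force: [-0.1, 0.3, 0.3]
```

```bash
(python3 -m creep '[1,0,0,0.1,0, 1,0,0,0,0]';python3 -m creep '[1,0,0,0.1,0, 1,0,0,0,0, 1,0,0,0,0]') | grep -E 'pos|wrist'; python3 - <<'E'
from workcell import *
import numpy as np
f=[]
for i in range(6): camera('wrist');f.append(read_state()['wrist_force'])
print(np.mean(f,0),np.std(f,0),read_state()['time_s'])
E
```

```text
eef_pos: [0.5315, -0.2442, 0.2145]
wrist_force: [-0.5, 0.4, 3.1]
eef_pos: [0.5315, -0.2442, 0.2137]
wrist_force: [-0.6, 0.9, 4.9]
[-0.47407754  0.47739159  5.18237864] [0.39522295 0.33584535 0.48091691] 11.3667
```

```bash
(python3 -m creep '[1,0,0,0.05,0, 1,0,0,0.05,0, 1,0,0,0.05,0, 1,0,0,0.05,0, 1,0,0,0,0]') | grep -E 'pos|wrist'; python3 - <<'E'
from workcell import *
import numpy as np
f=[]
for i in range(14): camera('wrist');f.append(read_state()['wrist_force'])
print(np.mean(f,0),np.std(f,0),np.max(f,0),read_state()['time_s'],read_state()['eef_pos'])
E
```

```text
eef_pos: [0.5316, -0.2442, 0.212]
wrist_force: [-2.2, 0.6, 9.3]
[-1.97209563  1.30518849  9.13350019] [0.44592602 0.41642159 0.37121638] [-1.03306439  2.11596536  9.81797078] 12.4833 [ 0.53156866 -0.24425545  0.21211824]
```

```bash
(python3 -m creep '[1,0,0,0.04,0, 1,0,0,0,0]') | grep -E 'pos|wrist'; python3 - <<'E'
from workcell import *
import numpy as np
f=[]
for i in range(16): camera('wrist');f.append(read_state()['wrist_force'])
print(np.mean(f,0),np.std(f,0),np.max(f,0),read_state()['time_s'],read_state()['eef_pos'])
E
```

```text
eef_pos: [0.5316, -0.2442, 0.2118]
wrist_force: [-3.0, 0.8, 10.4]
[-2.66531436  1.33639459  9.94955384] [0.57722084 0.50839644 0.52784858] [-1.67554701  2.44582284 11.05032958] 13.45 [ 0.53159914 -0.24423361  0.21183038]
```

```bash
python3 -m creep '[1,0,0,-0.06,0, 1,0,0,-0.08,0, 1,0,0,-0.08,0, 1,0,0,-0.08,0, 1,0,0,-0.08,0, 1,0,0,-0.06,0, 1,0,0,0,0, 1,0,0,0,0]' >/dev/null; python3 - <<'E'
from workcell import *
import numpy as np
f=[]
for i in range(6): camera('wrist');f.append(read_state()['wrist_force'])
print(np.mean(f,0),read_state()['time_s'],read_state()['eef_pos'])
E
```

```text
[ 0.7095654  -0.3449408   0.84702159] 14.4167 [ 0.53140182 -0.2441535   0.21520072]
```

Fz is close to 0, so the hook now carries the template's weight. Opening gradually at low grip force.

```bash
python3 -m creep '[1,0,0,0,0, 1,0,0,0,0, 1,0,0,0,0]' 20 | grep -E 'wrist|grip'; python3 -m creep '[0.88,0,0,0,0, 0.86,0,0,0,0, 0.84,0,0,0,0, 0.82,0,0,0,0, 0.78,0,0,0,0, 0.74,0,0,0,0, 0.7,0,0,0,0, 0.65,0,0,0,0, 0.6,0,0,0,0, 0.55,0,0,0,0, 0.5,0,0,0,0, 0.5,0,0,0,0]'
python3 st.py; python3 - <<'E'
from wr import *
c,t,W=wcloud();s=camera('scene')
a=cv2.resize(s['img'][180:320,340:480,::-1],(400,400));b=c['img'][100:400,160:460,::-1];b=cv2.resize(b,(400,400))
cv2.imwrite('pics/s4.png',np.hstack([a,b]))
E
```

```text
wrist_force: [0.5, -0.3, 0.4]
grip_force: 49.1
time_s: 15.67
eef_pos: [0.5314, -0.2441, 0.2153]
ee_rot: [-0.0, 0.623, 0.783, -0.0]
wrist_force: [-0.0, 0.0, -0.7]
finger_gap: 0.502
grip_force: 0.0
t 15.67 p [ 0.5314 -0.2441  0.2153] yaw_y 13.0 tilt z [-0. -0. -1.] F [-0.    0.05 -0.7 ] gap 0.502 grip 0.0 q [-0.49  0.39  1.44 -0.    1.31 -0.72]
```

View pics/s4.png

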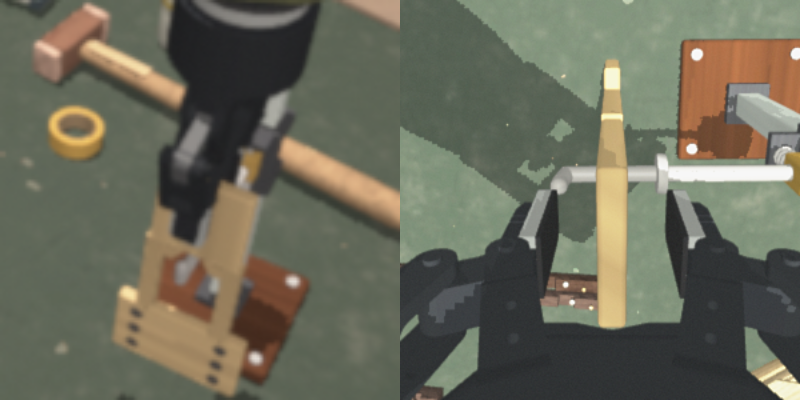

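The template hangs upright between tip (560,185) and collar (661,173), clear of both pads. Withdrawing straight up.

```bash
python3 -m creep '[0.5,0,0,-0.3,0, 0.5,0,0,-0.6,0, 0.5,0,0,-1,0, 0.5,0,0,-1.5,0, 0.5,0,0,-1.5,0, 0.5,0,0,-1.5,0, 0.5,0,0,-1.5,0, 0.5,0,0,-1.5,0, 0.5,0,0,-1,0, 0.5,0,-0.5,0,0, 0.5,0,0,0,0, 0.5,0,0,0,0]' && python3 -m creep '[0.5,0,-1,0,0, 0.5,0,-2,0,0, 0.5,0,-2,0,0, 0.5,0,-2,0,0, 0.5,0,-1,0,0, 0.5,0,0,0,0, 0.5,0,0,0,0, 0.5,0,0,0,0, 0.5,0,0,0,0, 0.5,0,0,0,0]'
python3 - <<'E'
from wr import *
import time
s=camera('scene');a=cv2.resize(s['img'][180:320,340:480,::-1],(400,400))
t=camera('top');b=cv2.resize(t['img'][150:250,400:500,::-1],(400,400));cv2.imwrite('pics/s5.png',np.hstack([a,b]))
E
```

```text
time_s: 16.77
eef_pos: [0.5261, -0.2453, 0.3186]
ee_rot: [-0.001, 0.623, 0.782, -0.0]
wrist_force: [-0.4, 0.2, 0.3]
finger_gap: 0.501
grip_force: 0.0
time_s: 17.6
eef_pos: [0.4491, -0.263, 0.319]
ee_rot: [-0.0, 0.622, 0.783, -0.0]
wrist_force: [0.4, -0.6, 0.3]
finger_gap: 0.501
grip_force: 0.0
```

View pics/s5.png

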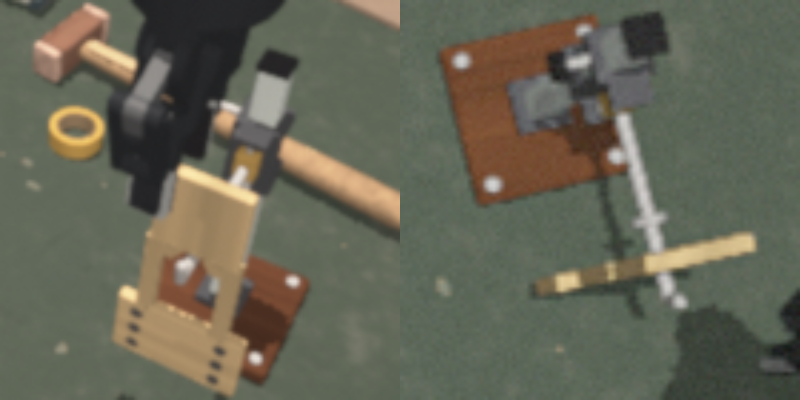

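Left: the template hangs free on the hook with its tip at (185,268). Right: it sits between the collar (650,220) and the tip (678,300). Before handing in, I'll check that it's still.

```bash
python3 - <<'E'
from wr import *
import pickle
a=camera('scene')['img'].astype(int)
for i in range(8): b=camera('scene')
W=cloud(b);d=abs(b['img'].astype(int)-a).sum(2)[225:320,375:440];print('diff mean/max',d.mean(),d.max())
p=W[225:320,375:440].reshape(-1,3);n=np.array([np.cos(.227),np.sin(.227)]);r=(p[:,:2]-[.532,-.243])
m=(abs(r@n)<.02)&(p[:,2]>.03)&(abs(r@[-n[1],n[0]])<.06);q=p[m];l=(r@[-n[1],n[0]])[m]
for z0,z1 in((.07,.115),(.19,.235)):
    k=(q[:,2]>z0)&(q[:,2]<z1);print(z0,np.percentile(l[k],[3,97]),np.median((r@n)[m][k]))
print('top z',np.percentile(q[:,2],98), read_state()['time_s'])
E
```

```text
diff mean/max 1.3410526315789473 27
0.07 [-0.04481778  0.04054482] -0.004380494752300878
0.19 [-0.03050995  0.02080331] -0.004407033854345273
top z 0.24690047545140809 18.15
```

```bash
python3 -c "
from workcell import *
print(sign_off())"
```

```text
the job is handed in; nothing more can be done
None
```

The tall template hangs still and upright on the hook between tip and collar, tug-tested at about 10 N for over half a second (highest reading 11 N) and then let go; the job was handed in at about 18 s, with nothing else touched.

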